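# Hold the contactless probe over a sample cup

## Robot

A 6-joint arm with a two-finger parallel gripper is mounted at the origin on the work surface. World frame = base frame: x ahead of the robot, y to its left, z up, the work surface at z = 0. Lengths are in m, angles in rad, forces in N, time in s.
With the tool pointing down it reaches from about 0.25 to 0.725 m from the base axis. Payload 9.7 kg.
Tool frame: the origin (TCP) lies midway between the tips of the shut fingers; the grasp point (between the pads) lies 19 mm behind it; z points along the fingers, y is the line along which they close (so a half turn about z gives the same grasp; the last joint's range is limited). The gripper opens to 85 mm and grips with 20 to 120 N. Pads are 22 mm wide; open, the fingers measure 114 mm over their backs; the gripper's body (76 mm by 85 mm) begins 54 mm behind the grasp point. The pads swing forward as they close: fully open they stand 13 mm farther back than shut.
Start: joints at [-1.348, 0.087, 0.176, 1.66, 0, 1.571], TCP at [0.122, -0.536, 0.231] pointing down, gripper open.
Joint ranges: [-3.13, 3.13], [-0.85, 1.81], [-1.15, 1.24], [-2.2, 2.28], [-1.44, 1.52], [-3.14, 3.14]. Speed limits (rad/s): [2.22, 2.22, 2.57, 3.14, 3.14, 3.14].

## Interface

Orientations are given as a rotation vector (axis times angle).
In Python, from plant import manip gives the robot as it stands.
- The arm moves only by the shell command python3 shift.py 'ROWS' [FORCE]. ROWS is a JSON list of rows, 1 to 10 of them, each of 7 numbers: the opening from 0.0 (shut) to 1.0 (fully open), then dx, dy, dz in m, then a rotation vector rx, ry, rz in rad; each row is the pose to reach, as a shift and turn from the pose commanded when the command began, along the tool's axes at that moment; what a row does not reach only later rows make up. A row lasts 1/10 s, in which the tool goes at most 0.05 m and 0.15 rad, less where a joint would pass 70% of its speed; a pose out of reach is approached as far as the arm can. The fingers move at their own pace and stop on an object; FORCE is the grip in N (left out, the last holds). Time passes only in rows, so rows that do not move let the fingers close. It prints the time, the measured TCP pose, the force, the opening and the grip force at its end. Input that does not fit is refused with a message, and nothing moves.
- manip.sense(): the state, without advancing time (a new reading comes with each control period).
- manip.camera(name): name is "scene" or "top"; returns the picture (400x640x3 uint8, red, green, blue); there is no depth.
- manip.get_calibration(name): a dict with "camera_matrix" (3x3 intrinsics, pixels), "k1" (the pictures are not rectified: a ray, as slopes to the right and down, at radius r is drawn at 1 + k1 r^2 times it, then the intrinsics apply), "world_from_camera" (4x4, takes a point from camera to world coordinates). Camera axes: x right, y down, z forward; pixel columns grow to the right and rows downward; lengths in m; the calibration is good to about 2 mm. A picture is of the moment at which its call begins. get_calibration takes no time and is no camera call.
- manip.close_job(): hands the job in; it is judged then, once.
The state is a dict: "time_s": time; "joint_positions": joint angles; "dq": joint speeds; "effort": joint torques, N m; "eef_pos": TCP position; "tool_rot": TCP orientation; "force": force on the tool from outside, world axes, zero at the start; "wrist_torque": the same for the moment, N m; "grip_width": opening from 0.0 (shut) to 1.0 (fully open); "grasp_force": force on a finger pad.
Only numpy, scipy, OpenCV 4.12 (cv2) and the standard library are available. Lean on these libraries where they do the work, as an engineer would, in place of code of your own. Each camera call takes 0.05 s, during which the arm holds its last target. There are 200 camera calls.

## Task

Pick up the steel sample cup and set it down gently, upright and centred on the round black plate of the measuring platform, and let go of it. Then take the orange-and-white probe out of its blue stand, carry it across above the tube rack, not around it, and finish while still holding it, upright, lens down, over the middle of the cup with the lens about 15 mm above the sample. The probe must never touch the cup, the platform or the rack, and everything else on the counter stays undisturbed.

Things in the scene. Friction and masses are not known exactly. Their poses are not given: they have to be found in the camera images.
- cup: loose sample cup: solid steel cylinder, 50 mm diameter, 55 mm high, about 0.2 kg; its flat top shows the red-brown pressed sample, flush with the rim. Origin: centre of the underside, z up. Starts on the counter on the left or the right, standing in front of the platform or the stand; the white jar with blue cap stands on the other side
- sample (a point): centre of the cup's top face (the sample), 55 mm above the cup's origin; moves with the cup
- platform: fixed measuring platform: white box 130 x 130 mm, 30 mm high, with a round black plate of 90 mm diameter standing 4 mm above it. Origin: centre of the underside, on the counter. It is left or right of the tube rack, the stand on the other side
- plate (a point): centre of the top face of the round black plate, 34 mm above the counter; the cup goes here
- stand: fixed blue block 70 x 70 x 70 mm with one round vertical hole, 22 mm diameter, 64 mm deep, in the middle of its top; holds the probe. Origin: centre of the underside, on the counter
- probe: loose cordless probe, round about its z axis, 142 mm long, about 0.08 kg. Origin: the lens at its lower end; z points up to the handle. From the lens: black barrel 16 mm diameter (to 60 mm), orange collar 29 mm (to 68), white handle 26 mm (to 140), orange end. Starts upright in the stand, collar on the stand's top, lens 10 mm above the counter, handle free from 78 to 150 mm; lifts straight out
- rack: loose blue tube rack, 180 mm long (its x axis, roughly along world x) x 60 mm wide, about 0.6 kg, with upright capped tubes, 120 mm high over the caps; stands between platform and stand. Origin: centre of the underside
- jar: bystander: closed white jar with blue cap, 54 mm diameter, 70 mm high. Origin: centre of the underside
- amber_bottle: bystander: amber bottle with black cap, 60 mm diameter, 120 mm high, at the far side of the counter. Origin: centre of the underside
- beaker: bystander: clear glass beaker, 66 mm diameter, 85 mm high, at the far side of the counter. Origin: centre of the underside
- tip_box: bystander: grey pipette tip box with orange lid, 80 x 120 x 57 mm, at the far side of the counter. Origin: centre of the underside

How it is judged:
On the way, in this order (a step that is already met when the one before it is completed fails the run):
1. the cup stands upright, centred within 15 mm on the round plate, let go (horizontal distance between cup and plate below 0.015 m and z of cup in the frame of plate between -0.004 and 0.004 m and angle between cup's own z axis and vertical below 0.06 rad and contact force between each of the arm, the fingers and cup below 0.1 N and linear speed of cup below 0.02 m/s), for 0.3 s.
2. the probe is lifted clear out of its stand in the gripper (contact force between the fingers and probe above 1 N and z of probe in the frame of stand above 0.075 m), for 0.2 s.
3. the held probe passes above the tube rack, lens higher than its caps (contact force between the fingers and probe above 1 N and z of probe in the frame of rack above 0.12 m and x of probe in the frame of rack between -0.11 and 0.11 m and y of probe in the frame of rack between -0.05 and 0.05 m), for 0.02 s.
At the end, for the whole second after the job is handed in: The gripper holds the probe at rest, upright within 0.12 rad, touching nothing else, lens within 10 mm of the sample's centre and 4 to 25 mm above it; the cup stands upright and untouched on the plate, within 15 mm of its centre; bystanders upright, within 20 mm of their starts (all of step 1 and contact force between the fingers and probe above 1 N and horizontal distance between probe and sample below 0.01 m and z of probe in the frame of sample between 0.004 and 0.025 m and angle between probe's own z axis and vertical below 0.12 rad and linear speed of probe below 0.02 m/s and contact force between probe and cup below 0.05 N and contact force between probe and platform below 0.05 N and contact force between probe and stand below 0.05 N and contact force between probe and rack below 0.05 N and distance of each of rack, jar, amber_bottle, beaker, tip_box from where it was at the start of the episode below 0.02 m and angle between each of rack, jar, amber_bottle, beaker, tip_box's own z axis and vertical below 0.1 rad); the arm keeps its last pose, push and grip.
It fails at once if the rack, jar, bottle, beaker or tip box is shoved more than 20 mm or tipped (distance of any of rack, jar, amber_bottle, beaker, tip_box from where it was at the start of the episode above 0.02 m or angle between any of rack, jar, amber_bottle, beaker, tip_box's own z axis and vertical above 0.25 rad).
It fails at once if the probe touches the cup, the platform or the tube rack (contact force between probe and cup above 0.3 N or contact force between probe and platform above 0.3 N or contact force between probe and rack above 0.3 N).
It fails at once if the cup is dropped: falls free from more than about 8 mm (contact force between the fingers and cup below 0.02 N and linear speed of cup above 0.4 m/s).
It fails at once if the cup is tipped over (angle between cup's own z axis and vertical above 0.5 rad).
It also fails if it takes over 69 s, if anything falls off the work surface, if the arm or the gripper's body presses on something with over 40 N, if the wrist force passes 120 N, or if a joint passes its speed limit or range.

## Working session

There is one attempt and no reset: what is moved stays moved. The work goes in short steps, Python scripts to look and compute and a shell command to move; the robot and the scene stay as the last step left them, time stands still between calls to the robot, and variables do not carry over. Pictures are saved under pics/ and viewed, at most 10 in all, crops included, and the job is handed in when it is done.

```bash
ls; mkdir -p pics; python3 - <<'E'
from plant import manip
import cv2,numpy as np
np.set_printoptions(precision=4,suppress=True)
for n in("scene","top"):
    c=manip.get_calibration(n);print(n,c["camera_matrix"],c["k1"],c["world_from_camera"])
    cv2.imwrite(f"pics/{n}0.png",manip.camera(n)[:,:,::-1])
print(manip.sense())
E
```

```text
pics
plant.py
shift.py
scene [[478.1399   0.     320.9897]
 [  0.     478.1399 198.016 ]
 [  0.       0.       1.    ]] -0.059179671952173406 [[ 0.3793  0.7527 -0.5382  1.1005]
 [ 0.9253 -0.3077  0.2218 -0.1916]
 [ 0.0013 -0.5821 -0.8131  0.8181]
 [ 0.      0.      0.      1.    ]]
top [[505.8364   0.     321.0395]
 [  0.     505.8364 196.6648]
 [  0.       0.       1.    ]] -0.06481579866507368 [[ 0.0174 -0.9965  0.082   0.5264]
 [-0.9997 -0.0189 -0.018   0.0112]
 [ 0.0195 -0.0817 -0.9965  0.9765]
 [ 0.      0.      0.      1.    ]]
{'time_s': 0.1, 'joint_positions': array([-1.348 ,  0.0874,  0.1752,  1.6598, -0.    ,  1.5708]), 'dq': array([-0.0001, -0.0002,  0.0036, -0.0008, -0.0009,  0.0005]), 'effort': array([ -0.0003, -52.1562,  46.5653,   0.016 ,  -0.0001,   0.    ]), 'eef_pos': array([ 0.1215, -0.5362,  0.2307]), 'tool_rot': array([-3.121 , -0.3492,  0.0003]), 'force': array([-0.4531, -0.2033, -0.8805]), 'wrist_torque': array([-0.0062, -0.0372, -0.0186]), 'grasp_force': 0.0, 'grip_width': 0.9977311431972902}
```

View pics/scene0.png

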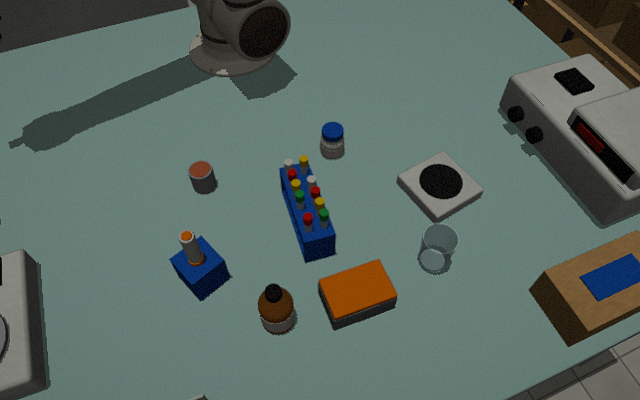

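View pics/top0.png

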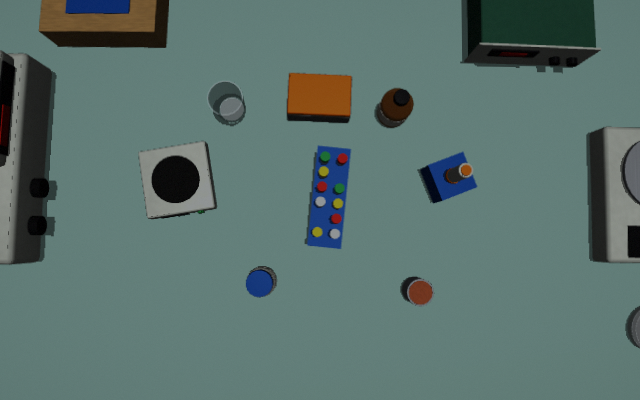

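The top view shows the cup at about (420,292), plate at (176,179), probe end at (466,170), rack at about (329,198) and jar at (260,282). In the scene view the cup top is at (200,170), the plate at (441,181) and the probe end at (186,237). Next I segment these and triangulate.

```bash
cat > h.py <<'E'
from plant import manip
import cv2,numpy as np
np.set_printoptions(precision=4,suppress=True)
def ray(n,p):
    c=manip.get_calibration(n);K=c["camera_matrix"]
    d=cv2.undistortPoints(np.array([[p]],float),K,np.array([c["k1"],0,0,0.]))[0,0] 
    T=c["world_from_camera"];v=T[:3,:3]@np.r_[d,1];return T[:3,3],v/np.linalg.norm(v)
def atz(n,p,z):
    o,v=ray(n,p);return o+v*(z-o[2])/v[2]
def tri(ps):
    A=np.zeros((3,3));b=np.zeros(3);R=[ray(n,p) for n,p in ps]
    for o,v in R:
        M=np.eye(3)-np.outer(v,v);A+=M;b+=M@o
    x=np.linalg.solve(A,b)
    return x,[round(float(np.linalg.norm(np.cross(x-o,v)))*1e3,1) for o,v in R]
def blob(img,p,w,f):
    """centroid of the largest blob passing f(hsv) in the window of half size w round p"""
    x,y=p;hsv=cv2.cvtColor(img,cv2.COLOR_RGB2HSV).astype(int)
    m=np.zeros(img.shape[:2],np.uint8);s=np.s_[max(0,y-w):y+w,max(0,x-w):x+w]
    m[s]=f(*np.moveaxis(hsv[s],2,0))
    n,l,st,ce=cv2.connectedComponentsWithStats(m)
    k=1+np.argmax(st[1:,4]);return ce[k],st[k]
red=lambda h,s,v:((h<18)|(h>170))&(s>90)&(v>60)
org=lambda h,s,v:((h<18)|(h>172))&(s>150)&(v>130)
drk=lambda h,s,v:v<45
blu=lambda h,s,v:(abs(h-112)<12)&(s>140)&(v>110)
E
python3 - <<'E'
from h import *
I={n:manip.camera(n) for n in("scene","top")}
for name,f,ps,pt,ws,wt in(("cup",red,(200,170),(420,292),20,22),("plate",drk,(441,181),(176,179),30,32),("probe",org,(186,237),(466,170),9,10)):
    a,sa=blob(I["scene"],ps,ws,f);b,sb=blob(I["top"],pt,wt,f)
    print(name,a,sa,b,sb,*tri([("scene",a),("top",b)]))
for q in[(319,147),(351,149),(341,248),(307,246)]:print("rack",atz("top",q,.06))
print("jar",atz("top",(260,283),.07))
for q in[(139,153),(208,142),(216,208),(148,218)]:print("plat",atz("top",q,.03))
E
```

```text
cup [199.3633 168.8516] [189 161  21  16 256] [420.088 292.088] [409 281  24  23 432] [ 0.432  -0.1879  0.055 ] [0.5, 0.5]
plate [440.5322 181.1068] [ 420  164   42   35 1133] [175.043  178.9656] [ 152  156   48   47 1743] [0.6328 0.2703 0.0298] [0.7, 0.7]
probe [185.6 234.9] [181 231  10   9  70] [466.0135 169.5135] [462 165   9  10  74] [ 0.6442 -0.2431  0.1521] [0.7, 0.7]
rack [ 0.6931 -0.      0.06  ]
rack [ 0.6907 -0.0588  0.06  ]
rack [ 0.5095 -0.043   0.06  ]
rack [0.5121 0.0184 0.06  ]
jar [0.4453 0.1005 0.07  ]
plat [0.6808 0.3405 0.03  ]
plat [0.7041 0.21   0.03  ]
plat [0.5793 0.1904 0.03  ]
plat [0.558  0.3176 0.03  ]
```

```bash
cat >> h.py <<'E'
from scipy.spatial.transform import Rotation as Ro
def go(p,yaw=np.pi/2):
    s=manip.sense();R=Ro.from_rotvec(s["tool_rot"])
    G=Ro.from_matrix(np.c_[[np.cos(yaw),np.sin(yaw),0],[np.sin(yaw),-np.cos(yaw),0],[0,0,-1]])
    print("at",s["eef_pos"],"shift",R.inv().apply(np.array(p)-s["eef_pos"]),"turn",(R.inv()*G).as_rotvec(),"t",s["time_s"],"w",s["grip_width"])
E
python3 -c "
from h import *
go([.432,-.188,.12])"
```

```text
at [ 0.1215 -0.5363  0.2308] shift [ 0.3798 -0.271   0.1111] turn [-0.0007 -0.0006 -1.348 ] t 0.2 w 0.998824109212227
```

```bash
R="" ; python3 shift.py '[[1,0.38,-0.271,0.111,0,0,-1.348],[1,0.38,-0.271,0.111,0,0,-1.348],[1,0.38,-0.271,0.111,0,0,-1.348],[1,0.38,-0.271,0.111,0,0,-1.348],[1,0.38,-0.271,0.111,0,0,-1.348],[1,0.38,-0.271,0.111,0,0,-1.348],[1,0.38,-0.271,0.111,0,0,-1.348],[1,0.38,-0.271,0.111,0,0,-1.348],[1,0.38,-0.271,0.111,0,0,-1.348],[1,0.38,-0.271,0.111,0,0,-1.348]]'; python3 -c "
from h import *
go([.432,-.188,.016])"
```

```text
time_s: 1.2
eef_pos: [0.4335, -0.1855, 0.1193]
tool_rot: [-2.213, -2.229, -0.0]
force: [0.3, -0.7, 0.2]
grip_width: 0.999
grasp_force: 0.0
at [ 0.4335 -0.1855  0.1193] shift [-0.0026 -0.0015  0.1033] turn [-0.0004 -0.0006  0.0072] t 1.2 w 0.9993426197269548
```

```bash
python3 shift.py '[[1,0,0,0,0,0,0]]'; python3 -c "
from h import *
go([.432,-.188,.016])"
```

```text
time_s: 1.3
eef_pos: [0.4335, -0.1854, 0.1189]
tool_rot: [-2.215, -2.225, 0.0]
force: [-0.1, -0.7, -0.0]
grip_width: 1.003
grasp_force: 0.0
at [ 0.4335 -0.1854  0.1189] shift [-0.0027 -0.0013  0.1029] turn [-0.0015 -0.0012  0.0043] t 1.3 w 1.0028193338457294
```

```bash
python3 shift.py '[[1,-0.003,-0.001,0.03,0,0,0.004],[1,-0.003,-0.001,0.06,0,0,0.004],[1,-0.003,-0.001,0.085,0,0,0.004],[1,-0.003,-0.001,0.103,0,0,0.004],[1,-0.003,-0.001,0.103,0,0,0.004],[0,-0.003,-0.001,0.103,0,0,0.004],[0,-0.003,-0.001,0.103,0,0,0.004],[0,-0.003,-0.001,0.103,0,0,0.004],[0,-0.003,-0.001,0.103,0,0,0.004],[0,-0.003,-0.001,0.103,0,0,0.004]]' 40
```

```text
time_s: 2.3
eef_pos: [0.4321, -0.1917, 0.0189]
tool_rot: [2.224, 2.215, 0.001]
force: [-1.0, -1.1, 5.0]
grip_width: 0.573
grasp_force: 41.2
```

```bash
python3 shift.py '[[0,0,0,0,0,0,0],[0,0,0,0,0,0,0],[0,0,0,0,0,0,0]]'
```

```text
time_s: 2.6
eef_pos: [0.4321, -0.1917, 0.0189]
tool_rot: [2.224, 2.215, 0.001]
force: [-0.5, -0.4, 6.3]
grip_width: 0.574
grasp_force: 41.2
```

```bash
python3 shift.py '[[0,0,0,-0.02,0,0,0],[0,0,0,-0.06,0,0,0],[0,0,0,-0.1,0,0,0],[0,0,0,-0.14,0,0,0],[0,0,0,-0.17,0,0,0],[0,0,0,-0.17,0,0,0],[0,0,0,-0.17,0,0,0]]'; python3 - <<'E'
from h import *
a=[manip.camera(n) for n in("scene","top")]
cv2.imwrite("pics/lift.png",np.hstack([a[0][20:320,100:440],a[1][80:380,250:590]])[:,:,::-1])
s,t=[blob(a[0],(195,100),70,red),blob(a[1],(440,290),55,red)]
print(s,t,tri([("scene",s[0]),("top",t[0])]))
go([.633,.270,.2])
E
```

```text
time_s: 3.3
eef_pos: [0.4315, -0.1913, 0.1875]
tool_rot: [2.225, 2.216, 0.001]
force: [-0.5, -0.2, -2.9]
grip_width: 0.577
grasp_force: 42.7
(array([189.2  , 107.925]), array([187, 103,   6,  11,  40], dtype=int32)) (array([438., 297.]), array([438, 297,   1,   1,   1], dtype=int32)) (array([ 0.4438, -0.1743,  0.232 ]), [2.3, 2.3])
at [ 0.4308 -0.1909  0.1859] shift [ 0.4617  0.2004 -0.0141] turn [-0.0018 -0.0008 -0.004 ] t 3.4 w 0.575938331163587
```

View pics/lift.png

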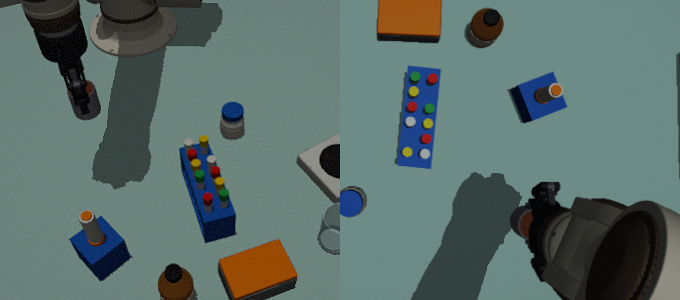

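The cup hangs straight in the gripper, at about (188,118) in the scene view, with everything else in place. Next I carry it over the rack to the plate.

```bash
python3 shift.py '[[0,0.03,0.01,-0.014,0,0,0],[0,0.075,0.03,-0.014,0,0,0],[0,0.12,0.05,-0.014,0,0,0],[0,0.165,0.07,-0.014,0,0,0],[0,0.21,0.09,-0.014,0,0,0],[0,0.255,0.11,-0.014,0,0,0],[0,0.3,0.13,-0.014,0,0,0],[0,0.345,0.15,-0.014,0,0,0],[0,0.39,0.17,-0.014,0,0,0],[0,0.42,0.185,-0.014,0,0,0]]'; python3 shift.py '[[0,0.02,0.01,0,0,0,0],[0,0.035,0.016,0,0,0,0],[0,0.038,0.016,0,0,0,0],[0,0.038,0.016,0,0,0,0],[0,0.038,0.016,0,0,0,0]]'; python3 - <<'E'
from h import *
print(atz("top",(175.04,178.97),.034),atz("scene",(440.5,181.1),.034))
go([.633,.267,.06])
E
```

```text
time_s: 4.4
eef_pos: [0.6179, 0.2311, 0.1987]
tool_rot: [-2.223, -2.218, 0.004]
force: [0.9, -0.8, -2.0]
grip_width: 0.579
grasp_force: 42.6
time_s: 4.9
eef_pos: [0.6337, 0.2652, 0.2008]
tool_rot: [-2.226, -2.216, 0.002]
force: [0.1, -0.4, -2.8]
grip_width: 0.576
grasp_force: 42.7
[0.6321 0.2685 0.034 ] [0.6355 0.2685 0.034 ]
at [0.6337 0.2652 0.2008] shift [ 0.0019 -0.0006  0.1408] turn [-0.001   0.0006 -0.0044] t 4.9 w 0.5763575696743346
```

```bash
python3 shift.py '[[0,0,0,0.03,0,0,0],[0,0,0,0.07,0,0,0],[0,0,0,0.1,0,0,0],[0,0,0,0.125,0,0,0],[0,0,0,0.135,0,0,0],[0,0,0,0.138,0,0,0],[0,0,0,0.138,0,0,0],[0,0,0,0.138,0,0,0]]'; python3 shift.py '[[0,0,0,0.003,0,0,0],[0,0,0,0.005,0,0,0],[0,0,0,0.007,0,0,0]]'
```

```text
time_s: 5.7
eef_pos: [0.6349, 0.2662, 0.0652]
tool_rot: [2.225, 2.216, 0.004]
force: [0.5, -1.0, -2.3]
grip_width: 0.578
grasp_force: 42.8
time_s: 6.0
eef_pos: [0.6342, 0.2661, 0.0564]
tool_rot: [2.226, 2.217, 0.001]
force: [-0.5, -0.2, -2.2]
grip_width: 0.572
grasp_force: 42.8
```

```bash
python3 shift.py '[[0,0,0,0.001,0,0,0],[0,0,0,0.002,0,0,0],[0,0,0,0.003,0,0,0],[0,0,0,0.003,0,0,0]]'; python3 shift.py '[[0,0,0,0.001,0,0,0],[0,0,0,0.001,0,0,0]]'
```

```text
time_s: 6.4
eef_pos: [0.634, 0.2661, 0.0532]
tool_rot: [-2.226, -2.217, 0.0]
force: [0.0, 0.1, -3.7]
grip_width: 0.572
grasp_force: 42.9
time_s: 6.6
eef_pos: [0.6341, 0.2661, 0.053]
tool_rot: [2.226, 2.217, 0.001]
force: [-3.0, -0.8, 3.7]
grip_width: 0.573
grasp_force: 43.3
```

```bash
python3 shift.py '[[0.6,0,0,0,0,0,0],[0.65,0,0,0,0,0,0],[0.75,0,0,0,0,0,0],[1,0,0,0,0,0,0],[1,0,0,0,0,0,0],[1,0,0,0,0,0,0],[1,0,0,0,0,0,0],[1,0,0,0,0,0,0]]'; python3 shift.py '[[1,0,0,-0.02,0,0,0],[1,0,0,-0.06,0,0,0],[1,0,0,-0.1,0,0,0],[1,-0.03,0,-0.14,0,0,0],[1,-0.08,0,-0.14,0,0,0],[1,-0.13,0,-0.16,0,0,0],[1,-0.18,0,-0.16,0,0,0],[1,-0.23,0,-0.16,0,0,0],[1,-0.28,0,-0.16,0,0,0],[1,-0.33,0,-0.16,0,0,0]]'; python3 - <<'E'
from h import *
a=[manip.camera(n) for n in("scene","top")]
cv2.imwrite("pics/placed.png",np.hstack([a[0][20:320,220:560],a[1][60:360,60:400]])[:,:,::-1])
s,t=blob(a[0],(445,155),45,red),blob(a[1],(168,180),40,red)
print(s,t,tri([("scene",s[0]),("top",t[0])]),atz("top",t[0],.089),atz("scene",s[0],.089))
go([.6442,-.2431,.2])
E
```

```text
time_s: 7.4
eef_pos: [0.6341, 0.2661, 0.0523]
tool_rot: [2.226, 2.217, 0.0]
force: [0.6, 0.2, 0.6]
grip_width: 1.002
grasp_force: 0.0
time_s: 8.4
eef_pos: [0.6325, -0.0623, 0.2125]
tool_rot: [2.226, 2.217, 0.001]
force: [0.7, 0.2, -0.4]
grip_width: 1.003
grasp_force: 0.0
(array([446.6137, 163.5199]), array([436, 156,  22,  16, 277], dtype=int32)) (array([166.4305, 174.3951]), array([155, 163,  24,  24, 453], dtype=int32)) (array([0.634 , 0.2698, 0.0887]), [0.6, 0.6]) [0.6337 0.2692 0.089 ] [0.6344 0.2704 0.089 ]
at [ 0.6323 -0.066   0.2123] shift [-0.177   0.0136  0.0125] turn [ 0.      0.0013 -0.0097] t 8.5 w 0.9968450450154712
```

View pics/placed.png

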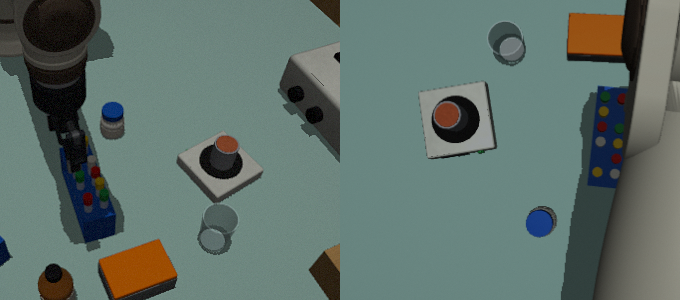

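The cup stands upright and centred: (0.634, 0.270) against the plate at (0.633, 0.269). In the crops it sits on the black plate at (226,147) and (447,115). Now the probe.

```bash
python3 shift.py '[[1,-0.05,0.005,0.01,0,0,-0.005],[1,-0.1,0.01,0.01,0,0,-0.005],[1,-0.15,0.012,0.01,0,0,-0.005],[1,-0.175,0.012,0.01,0,0,-0.005],[1,-0.178,0.012,0.01,0,0,-0.005],[1,-0.178,0.012,0.01,0,0,-0.005],[1,-0.178,0.012,0.01,0,0,-0.005]]'; python3 - <<'E'
from h import *
go([.6442,-.2431,.098])
E
```

```text
time_s: 9.2
eef_pos: [0.6443, -0.2372, 0.2024]
tool_rot: [-2.219, -2.223, -0.0]
force: [0.4, -0.1, 0.4]
grip_width: 0.999
grasp_force: 0.0
at [ 0.6443 -0.2372  0.2024] shift [-0.0059 -0.0001  0.1044] turn [ 0.     -0.0003  0.002 ] t 9.2 w 0.998739526666023
```

```bash
python3 shift.py '[[1,-0.006,0,0,0,0,0.002],[1,-0.006,0,0.03,0,0,0.002],[1,-0.006,0,0.07,0,0,0.002],[1,-0.006,0,0.095,0,0,0.002],[1,-0.006,0,0.104,0,0,0.002],[1,-0.006,0,0.104,0,0,0.002]]'; python3 shift.py '[[0.6,0,0,0,0,0,0],[0.4,0,0,0,0,0,0],[0.2,0,0,0,0,0,0],[0,0,0,0,0,0,0],[0,0,0,0,0,0,0],[0,0,0,0,0,0,0],[0,0,0,0,0,0,0],[0,0,0,0,0,0,0]]' 40
```

```text
time_s: 9.8
eef_pos: [0.6437, -0.2436, 0.0975]
tool_rot: [-2.22, -2.22, 0.001]
force: [0.4, 0.2, 0.4]
grip_width: 1.002
grasp_force: 0.0
time_s: 10.6
eef_pos: [0.6445, -0.2445, 0.0992]
tool_rot: [2.222, 2.219, 0.001]
force: [-0.6, 0.2, 5.5]
grip_width: 0.292
grasp_force: 39.0
```

```bash
python3 shift.py '[[0,0,0,-0.01,0,0,0],[0,0,0,-0.03,0,0,0],[0,0,0,-0.06,0,0,0],[0,0,0,-0.09,0,0,0],[0,0,0,-0.12,0,0,0],[0,0,0,-0.14,0,0,0],[0,0,0,-0.15,0,0,0],[0,0,0,-0.155,0,0,0],[0,0,0,-0.155,0,0,0],[0,0,0,-0.155,0,0,0]]'; python3 - <<'E'
from h import *
a=[manip.camera(n) for n in("scene","top")]
cv2.imwrite("pics/plift.png",np.hstack([a[0][60:360,60:400],a[1][20:320,260:600]])[:,:,::-1])
go([.634,.2698,.253])
E
```

```text
time_s: 11.6
eef_pos: [0.6439, -0.2444, 0.2524]
tool_rot: [-2.222, -2.22, 0.001]
force: [0.2, 0.2, -1.5]
grip_width: 0.292
grasp_force: 39.3
at [ 0.6438 -0.2443  0.2522] shift [ 0.5141 -0.0104 -0.0005] turn [-0.0015 -0.0006 -0.001 ] t 11.7 w 0.2931699425244747
```

View pics/plift.png

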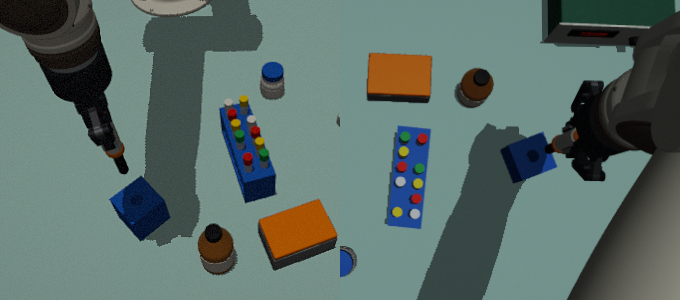

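The probe is out and held: its lens is at about (185,232) in the scene view and (469,169) in the top view. The hole in the stand is visible and nothing else has moved. Next I measure lens position and tilt.

```bash
cat >> h.py <<'E'
def proj(n,P):
    c=manip.get_calibration(n);T=np.linalg.inv(c["world_from_camera"])
    return cv2.projectPoints(np.array([P],float),cv2.Rodrigues(T[:3,:3])[0],T[:3,3],c["camera_matrix"],np.array([c["k1"],0,0,0.]))[0][0,0]
E
python3 - <<'E'
from h import *
L=[.6438,-.2443,.163];C=[.6438,-.2443,.227]
for n in("scene","top"):print(n,proj(n,L),proj(n,C))
a=cv2.imread("pics/plift.png")
x=cv2.resize(a[120:200,80:160],None,fx=5,fy=5,interpolation=0);y=cv2.resize(a[110:190,520:600],None,fx=5,fy=5,interpolation=0)
cv2.imwrite("pics/z.png",np.hstack([x,y]))
E
```

```text
scene [182.7938 231.3908] [172.8622 209.0273]
top [468.3551 168.7969] [481.342  163.0449]
```

View pics/z.png

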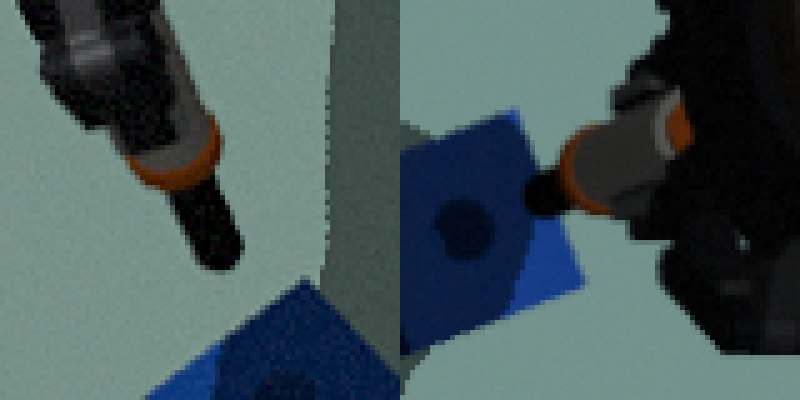

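Lens reads (184,230) and (469,168), within about 2 px of the upright prediction. Moving across above the rack.

```bash
python3 -c "
from h import *
print(tri([('scene',(184.4,230)),('top',(469,168.4))]))"
python3 shift.py '[[0,0.02,-0.001,0,0,0,0],[0,0.05,-0.001,0,0,0,0],[0,0.09,-0.002,0,0,0,0],[0,0.13,-0.003,0,0,0,0],[0,0.17,-0.004,0,0,0,0],[0,0.21,-0.005,0,0,0,0],[0,0.25,-0.006,0,0,0,0],[0,0.29,-0.007,0,0,0,0],[0,0.33,-0.008,0,0,0,0],[0,0.37,-0.009,0,0,0,0]]'; python3 shift.py '[[0,0.04,-0.001,0,0,0,0],[0,0.08,-0.001,0,0,0,0],[0,0.11,-0.001,0,0,0,0],[0,0.13,-0.001,0,0,0,0],[0,0.14,-0.001,0,0,0,0],[0,0.144,-0.001,0,0,0,0],[0,0.144,-0.001,0,0,0,0],[0,0.144,-0.001,0,0,0,0]]'; python3 - <<'E'
from h import *
a=[manip.camera(n) for n in("scene","top")]
s=manip.sense();e=s["eef_pos"];print(s)
z=[]
for n,i in zip(("scene","top"),a):
    l=proj(n,e-[0,0,.0892]);c=proj(n,[.634,.2698,.089]);print(n,l,c)
    m=((l+c)/2).astype(int);x,y=m-40;print("crop",x,y);z.append(cv2.resize(i[y:y+80,x:x+80],None,fx=5,fy=5,interpolation=0))
cv2.imwrite("pics/over.png",np.hstack(z)[:,:,::-1])
go([.634,.2698,.1932])
E
```

```text
(array([ 0.6443, -0.2425,  0.167 ]), [1.6, 1.6])
time_s: 12.7
eef_pos: [0.6349, 0.1272, 0.2528]
tool_rot: [-2.222, -2.22, 0.001]
force: [0.8, 0.2, -1.3]
grip_width: 0.292
grasp_force: 39.4
time_s: 13.5
eef_pos: [0.6348, 0.2686, 0.2534]
tool_rot: [2.223, 2.219, -0.0]
force: [-0.6, -0.5, -2.0]
grip_width: 0.296
grasp_force: 39.4
{'time_s': 13.6, 'joint_positions': array([ 0.4002,  0.4713,  0.6916,  1.7908, -0.0001,  1.9733]), 'dq': array([ 0.0016,  0.0005,  0.0025, -0.0013,  0.0016,  0.0014]), 'effort': array([  0.3066, -74.3077,  45.4695,  -0.0115,   0.0088,  -0.0048]), 'eef_pos': array([0.6348, 0.2685, 0.2536]), 'tool_rot': array([2.2238, 2.2188, 0.0002]), 'force': array([ 0.1596,  0.3877, -1.3763]), 'wrist_torque': array([-0.038 ,  0.0152, -0.0114]), 'grasp_force': 39.388630986213684, 'grip_width': 0.29325449010832927}
scene [454.4746 138.0476] [446.2833 163.4737]
crop 410 110
top [153.6963 167.934 ] [166.0747 174.2438]
crop 119 131
at [0.6348 0.2685 0.2536] shift [ 0.0013 -0.0008  0.0604] turn [ 0.0003  0.     -0.0023] t 13.6 w 0.29325449010832927
```

View pics/over.png

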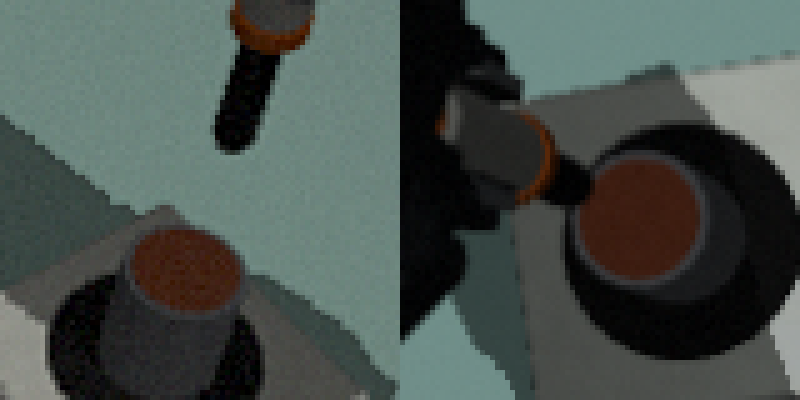

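The lens reads (456.6,136.8) and (154,168.2), over the cup and upright. Descend most of the way and measure again.

```bash
python3 -c "
from h import *
print(tri([('scene',(456.6,136.8)),('top',(154,168.2))]))"
python3 shift.py '[[0,0.001,-0.001,0.02,0,0,0],[0,0.001,-0.001,0.04,0,0,0],[0,0.001,-0.001,0.05,0,0,0],[0,0.001,-0.001,0.055,0,0,0],[0,0.001,-0.001,0.057,0,0,0],[0,0.001,-0.001,0.057,0,0,0],[0,0.001,-0.001,0.057,0,0,0],[0,0.001,-0.001,0.057,0,0,0],[0,0.001,-0.001,0.057,0,0,0]]'; python3 - <<'E'
from h import *
a=[manip.camera(n) for n in("scene","top")]
s=manip.sense();e=s["eef_pos"];print(e,s["dq"],s["force"])
z=[]
for n,i in zip(("scene","top"),a):
    l=proj(n,e-[0,0,.0892]);c=proj(n,[.634,.2698,.089]);print(n,l,c)
    x,y=((l+c)/2).astype(int)-40;print("crop",x,y);z.append(cv2.resize(i[y:y+80,x:x+80],None,fx=5,fy=5,interpolation=0))
cv2.imwrite("pics/end.png",np.hstack(z)[:,:,::-1])
E
```

```text
(array([0.6351, 0.2694, 0.167 ]), [2.4, 2.4])
time_s: 14.5
eef_pos: [0.6337, 0.2707, 0.1967]
tool_rot: [2.222, 2.22, 0.001]
force: [-0.6, -1.4, -1.0]
grip_width: 0.296
grasp_force: 39.4
[0.6337 0.2707 0.1965] [ 0.001  -0.0005 -0.0041 -0.0021 -0.0013  0.    ] [-1.2267 -0.275  -1.5404]
scene [448.5571 157.2344] [446.2833 163.4737]
crop 407 120
top [162.5677 173.0997] [166.0747 174.2438]
crop 124 133
```

View pics/end.png

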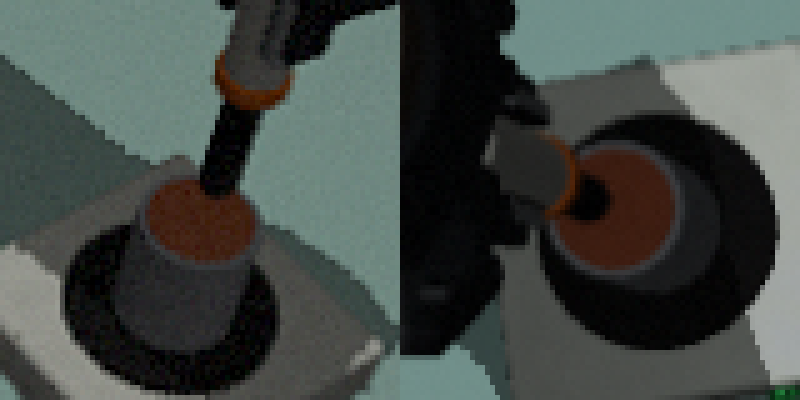

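The lens hangs over the sample at about (451,157) and (162,173), roughly 18–20 mm above it by kinematics and view. I'll lower it 4 mm, settle and hand in.

```bash
python3 -c "
from h import *
print(tri([('scene',(450.8,156.8)),('top',(162.4,173))]))"
python3 shift.py '[[0,-0.001,0,0.002,0,0,0],[0,-0.001,0,0.004,0,0,0],[0,-0.001,0,0.004,0,0,0],[0,-0.001,0,0.004,0,0,0],[0,-0.001,0,0.004,0,0,0],[0,-0.001,0,0.004,0,0,0]]'; python3 -c "
from h import *
print(manip.close_job())"
```

```text
(array([0.6346, 0.2726, 0.1083]), [2.0, 2.0])
time_s: 15.2
eef_pos: [0.6336, 0.2696, 0.1923]
tool_rot: [2.223, 2.22, 0.0]
force: [0.3, -0.0, -1.3]
grip_width: 0.294
grasp_force: 39.4
the job is handed in; nothing more can be done
None
```

The job is handed in at 15.2 s on the robot's clock (no verdict shown): the cup stands released and centred on the plate, and the gripper holds the probe upright over it after crossing above the rack, lens about 15 mm above the sample.

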